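# Scan the order ticket, then hold the counting board out over the tub

### The arm

A 7-joint arm with a two-finger parallel gripper is mounted at the origin on the work surface. World frame = base frame: x ahead of the robot, y to its left, z up, the work surface at z = 0. Lengths are in mm, angles in rad, forces in N, time in s.
With the tool pointing down it reaches from about 350 to 775 mm from the base axis. Payload 3.1 kg.
Tool frame: the origin (TCP) lies between the finger pads; the fingertips stand 14 mm ahead of it and the grasp point (between the pads) lies 5 mm behind it; z points along the fingers, y is the line along which they close (so a half turn about z gives the same grasp; the last joint's range is limited). The gripper opens to 85 mm and grips with 20 to 120 N. Pads are 22 mm wide; open, the fingers measure 114 mm over their backs; the gripper's body (76 mm by 85 mm) begins 54 mm behind the grasp point. The pads swing forward as they close: fully open they stand 13 mm farther back than shut.
Start: joints at [-1.222, 0.311, 0.014, 1.512, -0.004, 1.319, -0.027], TCP at [209.485, 508.56, 245.304] pointing down, gripper open.
Joint ranges: [-2.7, 2.7], [-0.3, 1.91], [-1.27, 1.3], [0.12, 2.57], [-1.44, 4.58], [0.2, 2.03], [-3.05, 3.05]. Speed limits (rad/s): [2.79, 2.79, 3.14, 3.14, 3.14, 3.14, 3.14].

### API

Orientations are given as a rotation vector (axis times angle).
In Python, from workcell import observe, get_image, get_calibration, job_done gives the robot as it stands.
- The arm moves only by the tool jog_arm, called after "Call:" by a JSON object that holds its "api" and its "payload", one argument or row to a line. Schema: {"type":"object","properties":{"ticks":{"type":"array","items":{"type":"array","prefixItems":[{"type":"number"},{"type":"array","items":{"type":"number"},"minItems":3,"maxItems":3},{"type":"array","items":{"type":"number"},"minItems":3,"maxItems":3}],"minItems":3,"maxItems":3},"minItems":1,"maxItems":20},"only":{"type":"string"},"quiet":{"type":"boolean"},"lines":{"type":"string"}},"required":["ticks"],"additionalProperties":false}. ticks is a list of rows, 1 to 20 of them, each written [opening, [dx, dy, dz], [rx, ry, rz]]: the finger opening in mm, then dx, dy, dz in mm, then a rotation vector rx, ry, rz in rad; each row shifts and turns the commanded pose from where the row before left it, along the tool's axes as they then stand; what a row does not reach is not made up. A row lasts 1/10 s, in which the tool goes at most 50 mm and 0.15 rad, less where a joint would pass 70% of its speed; a pose out of reach is approached as far as the arm can. The fingers move at their own pace and stop on an object; the grip force is fixed at half the most. Time passes only in rows, so rows that do not move let the fingers close. The tool returns the time, the measured TCP pose, the force, the opening and the grip force at its end. only (a regular expression) keeps the lines of the reply that match it, lines (a string "A,B") keeps lines A to B, and quiet returns only ok. Input that does not fit is refused with a message, and nothing moves.
- observe(): the state, without advancing time (a new reading comes with each control period).
- get_image(name): name is "side" or "top" or "wrist"; returns the picture (400x640x3 uint8, blue, green, red); there is no depth.
- get_calibration(name): a dict with "K" (3x3 intrinsics, pixels), "T" (4x4, takes a point from camera to world coordinates). Camera axes: x right, y down, z forward; pixel columns grow to the right and rows downward; lengths in mm; the calibration is good to about 2 mm. The wrist camera is an equidistant fisheye: a pixel r from the principal point sees the ray r / f radians off the axis. A picture is of the moment at which its call begins: read the wrist's pose just before it. get_calibration takes no time and is no camera call; for the wrist camera it gives the pose at the moment of the call.
- job_done(): hands the job in; it is judged then, once.
The state is a dict: "clock": time; "q": joint angles; "joint_vel": joint speeds; "joint_efforts": joint torques, N m; "position": TCP position; "eef_rot": TCP orientation; "ft_force": force on the tool from outside, world axes, zero at the start; "moment": the same for the moment, N m; "width": finger opening in mm; "finger_force": force on a finger pad.
Only numpy, scipy, OpenCV 4.12 (cv2) and the standard library are available. Lean on these libraries where they do the work, as an engineer would, in place of code of your own. Each camera call takes 0.05 s, during which the arm holds its last target. There are 200 camera calls.

### The job

Pick up the hand scanner and aim it steadily and squarely at the barcode on the sloping ticket from about 10 cm away for a second, then lay it back flat in the middle of the blue mat and let go. Then, without lifting it off the riser, slide the white counting board outwards over the tub until its red mark lines up with the riser's dark edge, straight and level, and finish while still holding the board there with the fingers, because it would tip off if let go. Leave the tub, bottle, front jar and red lid where they are.

Things in the scene. Friction and masses are not known exactly. Their poses are not given: they have to be found in the camera images.
- scanner: Grey hand scanner, loose, about 0.14 to 0.24 kg, lying on the blue mat. Straight handle 130 long (along its x, from -75 to +55), 28 wide (y), 30 high; at its +x end a black head (46 wide) bent 45 degrees downward, reaching x = +92 and up to 59 high. Origin: underside of the handle, close to the centre of mass, where it can be gripped across y from above; x points to the head, z up.
- scan_window (a point): Centre of the scanner's red window in the end of its head, 81 mm ahead of and 16 mm above the scanner's origin. Its x axis is the beam: out of the window, 45 degrees below the scanner's x axis; its y axis is the scanner's y.
- mat: Fixed blue mat, 200 (x) by 120 (y) by 4 mm thick, on the table; the scanner lies along its x. Origin: centre of its underside.
- barcode (a point): Centre of the black barcode (45 by 30 mm) on the white ticket of the sloping ticket stand (fixed, 90 wide, 90 high, on a dark base 90 by 90), 55 mm above the table. Its x axis points INTO the ticket, 45 degrees downward; a beam that lies along it meets the ticket squarely. Its y axis is level, across the ticket.
- riser: Fixed wooden bench riser, 270 (x) by 170 (y), flat top 90 mm high, with no guides. Origin: centre of its underside; x points outwards, towards the dark edge and the tub.
- riser_edge (a point): Middle of the riser's dark outer edge at the height of its top (riser x = +135 mm, z = 90); axes as the riser's.
- board: White counting board lying loose on the riser, 280 (x) by 120 (y) by 8 mm thick, about 0.25 to 0.5 kg, low green rims along its sides in front, a green upright grip rib at its rear. Origin: centre of its underside, nearly its centre of mass; x points outwards, like the riser's. It starts overhanging the edge by 30 to 80 mm, sometimes a little askew or off the centre.
- board_mark (a point): Middle of the red stripe (8 mm wide) across the board, at the board's underside: 185 mm behind its front end, board x = -45. With it over the edge 185 of the 280 mm hang out and the board tips unless its rear is held.
- board_grip (a point): Grip point in the green rib: 12 mm thick along board x, 60 mm wide along y, rising 35 mm from the board's top (its top is 43 mm above the board's underside). The point is on the rib's middle at board x = -120, 30 mm above the board's underside. Grip it from above across its thickness (along board x).
- tub: Open grey tub, loose, 110 by 110 by 60 mm high, standing on the table beyond the riser's edge, where the board's end comes out above it. Origin: centre of its underside. Leave it alone.
- bottle: White bottle with red cap, 64 across, 150 high; leave it alone. Origin: centre of its underside.
- amber_jar: Brown jar (the one nearer the robot, not those at the back) with black lid, 66 across, 110 high; leave it alone. Origin: centre of its underside.
- red_lid: Red screw-ring lid lying flat, 72 across, 10 high; leave it alone. Origin: centre of its underside.
Things that resemble listed ones, but are neither listed nor needed, are in the scene too. Leave any green or purple look-alike of the scanner alone.

How it is judged (in metres and radians):
On the way, in this order (a step that is already met when the one before it is completed fails the run):
1. the scanner, held in the fingers, points steadily at the barcode from 5 to 16 cm, beam within 15 mm of its centre and within 0.35 rad of square (x of barcode in the frame of scan_window between 0.05 and 0.16 m and y of barcode in the frame of scan_window between -0.015 and 0.015 m and z of barcode in the frame of scan_window between -0.015 and 0.015 m and angle between the x axis of scan_window and the x axis of barcode, either way round below 0.35 rad and linear speed of scanner below 0.04 m/s and contact force between the fingers and scanner above 0.5 N), for 0.7 s.
2. the scanner lies flat on the blue mat, let go (x of scanner in the frame of mat between -0.045 and 0.045 m and y of scanner in the frame of mat between -0.04 and 0.04 m and angle between scanner's own z axis and vertical below 0.15 rad and height (world z) of scanner below 0.012 m and contact force between each of the arm, the fingers and scanner below 0.1 N and linear speed of scanner below 0.03 m/s), for 0.2 s.
3. the board hangs out to its mark, straight and level, held by the fingers (x of board_mark in the frame of riser_edge between -0.006 and 0.006 m and y of board_mark in the frame of riser_edge between -0.03 and 0.03 m and z of board_mark in the frame of riser_edge between -0.004 and 0.006 m and angle between the x axis of board and the x axis of riser, either way round below 0.1 rad and angle between board's own z axis and vertical below 0.06 rad and linear speed of board below 0.02 m/s and contact force between the fingers and board above 0.5 N and contact force between board and tub below 0.1 N), for 0.3 s.
At the end, for the whole second after the job is handed in: Fingers still hold the board (over 0.5 N), mark within 6 mm of the riser's edge and 30 mm of its middle, square within 0.1 rad, level within 0.06 rad, -4 to +6 mm off the riser's top, still, clear of the tub; scanner flat on the mat, let go, within 45 mm (along) and 40 mm (across) of its middle (all of step 2 and all of step 3); the arm keeps its last pose, push and grip.
It fails at once if the board is lifted off the riser (mark over 25 mm above its top) (z of board_mark in the frame of riser_edge above 0.025 m).
It fails at once if the board tips (over 0.2 rad) (angle between board's own z axis and vertical above 0.2 rad).
It fails at once if the tub is disturbed (moved over 15 mm) (distance of tub from where it was at the start of the episode above 0.015 m).
It fails at once if the bottle, front jar or red lid is disturbed (moved over 20 mm) (distance of any of bottle, amber_jar, red_lid from where it was at the start of the episode above 0.02 m).
It also fails if it takes over 64 s, if anything falls off the work surface, if the arm or the gripper's body presses on something with over 40 N, if the wrist force passes 120 N, or if a joint passes its speed limit or range.

## Working session

There is one attempt and no reset: what is moved stays moved. The work goes in short steps, Python scripts to look and compute and a tool call to move; the robot and the scene stay as the last step left them, time stands still between calls to the robot, and variables do not carry over. Pictures are saved under pics/ and viewed, at most 10 in all, crops included, and the job is handed in when it is done.

```bash
mkdir -p pics; python3 - <<'E'
from workcell import *
import cv2,numpy as np
s=observe();print(s['clock'],s['position'],s['eef_rot'])
for n in("side","top","wrist"):
    c=get_calibration(n);print(n,np.round(c['K'],1).tolist(),np.round(c['T'],3).tolist())
    im=get_image(n);cv2.imwrite(f'pics/{n}0.png',im)
E
```

```text
0.0 [209.2230552  507.87796701 244.20211893] [-0.60968074 -3.0814937   0.00377375]
side [[382.7, 0.0, 317.8], [0.0, 382.7, 196.3], [0.0, 0.0, 1.0]] [[0.697, -0.35, 0.625, -341.359], [-0.717, -0.336, 0.611, -814.588], [-0.004, -0.874, -0.485, 701.864], [0.0, 0.0, 0.0, 1.0]]
top [[496.4, 0.0, 309.7], [0.0, 496.4, 196.7], [0.0, 0.0, 1.0]] [[0.0, -0.98, 0.197, 139.37], [-1.0, 0.004, 0.021, -73.756], [-0.021, -0.197, -0.98, 1539.242], [0.0, 0.0, 0.0, 1.0]]
wrist [[309.7, 0.0, 319.2], [0.0, 309.7, 204.3], [0.0, 0.0, 1.0]] [[0.38, 0.883, 0.277, 138.871], [0.925, -0.362, -0.116, 536.427], [-0.002, 0.3, -0.954, 373.206], [0.0, 0.0, 0.0, 1.0]]
```

View pics/top0.png

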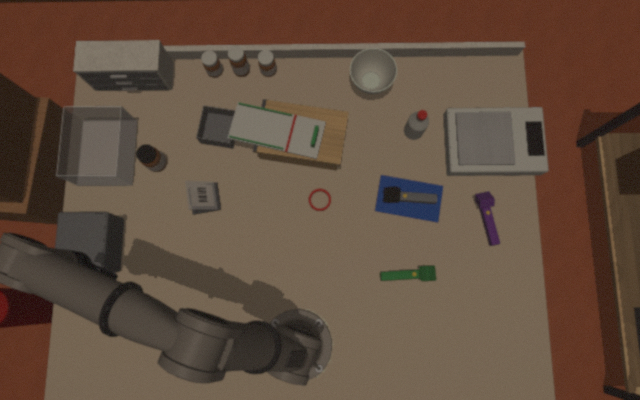

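View pics/side0.png

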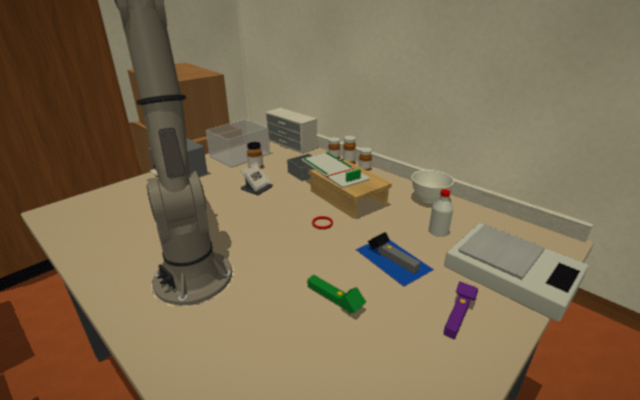

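In the top view the grey scanner lies on the blue mat at (410,197), with its head at the left (392,195). The other candidates are the green (408,273) and purple (488,218) look-alikes, and only the grey one on the mat fits the description. The board's stripe is at (291,133), the rib at (315,135), the tub at (215,127) and the ticket at (203,195). I'll confirm with one enlarged mosaic.

```bash
cat > h.py <<'E'
import cv2,numpy as np
from workcell import *
from scipy.spatial.transform import Rotation as R
def ray(cal,uv):
    K,T=np.array(cal['K']),np.array(cal['T']);u=(uv[0]-K[0,2])/K[0,0];v=(uv[1]-K[1,2])/K[1,1]
    if cal.get('fish'):
        r=np.hypot(u,v);d=np.array([u/r*np.sin(r),v/r*np.sin(r),np.cos(r)]) if r>1e-9 else np.array([0,0,1.])
    else: d=np.array([u,v,1])
    return T[:3,3],T[:3,:3]@d
def plane(cal,uv,z):
    o,d=ray(cal,uv);return o+d*(z-o[2])/d[2]
def cal(n):
    c=dict(get_calibration(n));c['fish']=n=='wrist';return c
def rect(m,k=0):
    cs=sorted(cv2.findContours(m.astype(np.uint8),cv2.RETR_EXTERNAL,cv2.CHAIN_APPROX_NONE)[0],key=cv2.contourArea)
    return cs[-1-k]
E
python3 - <<'E'
from h import *
t=cv2.imread('pics/top0.png');s=cv2.imread('pics/side0.png')
def cr(im,x0,y0,w,h):return cv2.resize(im[y0:y0+h,x0:x0+w],(400,300),interpolation=cv2.INTER_CUBIC)
m=np.vstack([np.hstack([cr(t,370,167,80,60),cr(t,190,85,160,120)]),np.hstack([cr(t,176,170,60,45),cr(s,230,150,80,60)])])
cv2.imwrite('pics/mos.png',np.clip(m*1.5,0,255).astype(np.uint8))
c=cal('top')
for n,uv,z in[('matc',(410,198),4),('head',(392,195),40),('mark',(291,133),98),('rib',(315,135),133),('tub',(215,127),0),('ticket',(203,195),55),('bottle',(418,122),100),('jar',(150,155),110),('lid',(319,199),5)]:print(n,plane(c,uv,z).round())
E
```

```text
matc [ 442. -356.    4.]
head [ 445. -294.   40.]
mark [627.  14.  98.]
rib [608. -59. 133.]
tub [682. 269.   0.]
ticket [444. 286.  55.]
bottle [ 658. -371.  100.]
jar [556. 438. 110.]
lid [440. -70.   5.]
```

View pics/mos.png

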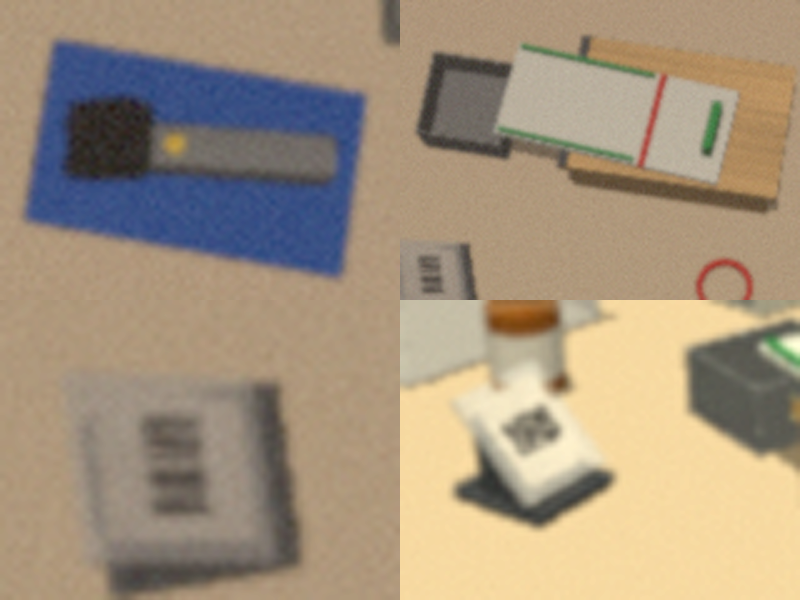

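The mosaic shows the grey scanner on the mat with its head toward +y. The ticket faces −y, so its into-direction is +y and down. The board's stripe is behind the riser's edge, and the tub is under the front end. Now I'll measure with masks.

```bash
python3 - <<'E'
from h import *
t=cv2.imread('pics/top0.png').astype(int);c=cal('top')
b,g,r=t[...,0],t[...,1],t[...,2]
def box(x0,y0,x1,y1):
    m=np.zeros(b.shape,bool);m[y0:y1,x0:x1]=1;return m
def show(n,m,z):
    q=cv2.boxPoints(cv2.minAreaRect(rect(m)));P=np.array([plane(c,p,z)[:2] for p in q])
    cen=P.mean(0);e=[P[1]-P[0],P[2]-P[1]];e=max(e,key=np.linalg.norm);e2=min([P[1]-P[0],P[2]-P[1]],key=np.linalg.norm)
    a=np.degrees(np.arctan2(e[1],e[0]))%180
    print(n,'cen',cen.round(1),'size',np.linalg.norm(e).round(),np.linalg.norm(e2).round(),'ang',a.round(2),P.round().tolist())
blue=(b>r*1.6)&(b>60)&box(365,165,455,230)
k=cv2.morphologyEx(blue.astype(np.uint8),cv2.MORPH_CLOSE,np.ones((25,25)))
show('mat',cv2.convexHull(rect(blue)) is not None and k>0,4)
hand=(abs(b-r)<45)&(r>55)&box(402,185,442,207)
show('handle',hand,34)
hd=(t.sum(2)<130)&box(378,180,412,210)
show('head',hd,45)
bc=(t.sum(2)<250)&box(195,185,211,206)
bc=cv2.morphologyEx(bc.astype(np.uint8),cv2.MORPH_CLOSE,np.ones((5,5)))
show('barcode',bc>0,55)
tk=(t.sum(2)>300)&box(186,180,222,215)
show('rib',(g>r*1.5)&box(305,120,325,152),133)
show('stripe',(r>g*1.7)&box(283,110,300,156),98)
T=R.from_rotvec(observe()['eef_rot']).as_matrix();print(T.round(3))
E
```

```text
mat cen [ 442.  -352.2] size 197.0 114.0 ang 79.14 [[404.0, -245.0], [516.0, -268.0], [479.0, -461.0], [368.0, -436.0]]
handle cen [ 439.8 -379.1] size 109.0 28.0 ang 85.22 [[430.0, -323.0], [458.0, -327.0], [449.0, -435.0], [421.0, -431.0]]
head cen [ 446.8 -292.1] size 52.0 50.0 ang 89.73 [[472.0, -267.0], [472.0, -319.0], [422.0, -317.0], [422.0, -265.0]]
barcode cen [445.9 289.3] size 49.0 27.0 ang 8.57 [[469.0, 307.0], [472.0, 280.0], [423.0, 272.0], [420.0, 299.0]]
rib cen [606.7 -57.3] size 55.0 7.0 ang 166.47 [[581.0, -47.0], [634.0, -60.0], [632.0, -67.0], [579.0, -54.0]]
stripe cen [627.1  16. ] size 118.0 5.0 ang 166.41 [[571.0, 32.0], [685.0, 4.0], [684.0, -0.0], [569.0, 28.0]]
[[-0.925  0.381 -0.001]
 [ 0.381  0.925 -0.002]
 [-0.    -0.002 -1.   ]]
```

Call:
{"api": "jog_arm", "payload": {
  "ticks": [
    [85, [0, 0, 0], [0, 0, 0.14]],
    [85, [0, 0, 0], [0, 0, 0.14]],
    [85, [0, 0, 0], [0, 0, 0.14]],
    [85, [0, 0, 0], [0, 0, 0.14]],
    [85, [0, 0, 0], [0, 0, 0.14]],
    [85, [0, 0, 0], [0, 0, 0.14]],
    [85, [0, 0, 0], [0, 0, 0.14]],
    [85, [0, 0, 0], [0, 0, 0.14]],
    [85, [0, 0, 0], [0, 0, 0.14]],
    [85, [-34, 36, 0], [0, 0, 0]],
    [85, [-34, 36, 0], [0, 0, 0]],
    [85, [-34, 36, 0], [0, 0, 0]],
    [85, [-34, 36, 0], [0, 0, 0]],
    [85, [-34, 36, 0], [0, 0, 0]],
    [85, [-34, 36, 0], [0, 0, 0]],
    [85, [-34, 36, 0], [0, 0, 0]],
    [85, [-34, 36, 0], [0, 0, 0]]
  ]
}}

```text
clock: 1.85
position: [475.6, 212.9, 245.2]
eef_rot: [-2.308, -2.131, -0.0]
ft_force: [1.6, 1.2, -1.0]
width: 85.1
finger_force: 0.0
```

Call:
{"api": "jog_arm", "payload": {
  "ticks": [
    [85, [-47, 0, 0], [0, 0, 0]],
    [85, [-47, 0, 0], [0, 0, 0]],
    [85, [-47, 0, 0], [0, 0, 0]],
    [85, [-47, 0, 0], [0, 0, 0]],
    [85, [-47, 0, 0], [0, 0, 0]],
    [85, [-47, 0, 0], [0, 0, 0]],
    [85, [-47, 0, 0], [0, 0, 0]],
    [85, [-47, 0, 0], [0, 0, 0]],
    [85, [-47, 0, 0], [0, 0, 0]],
    [85, [-47, 0, 0], [0, 0, 0]],
    [85, [-47, 0, 0], [0, 0, 0]],
    [85, [0, 0, 0], [0, 0, 0]],
    [85, [0, 0, 0], [0, 0, 0]]
  ]
}}

```text
clock: 3.15
position: [432.6, -302.2, 244.9]
eef_rot: [-2.312, -2.126, 0.001]
ft_force: [0.7, 0.3, -0.7]
width: 85.2
finger_force: 0.0
```

```bash
cat >> h.py <<'E'
def togo(p,yaw=None):
    "delta to p in tool axes; yaw = wanted world heading (deg) of tool x, tool pointing down"
    s=observe();M=R.from_rotvec(s['eef_rot']).as_matrix();print('tool d',(M.T@(np.array(p)-s['position'])).round(1),'x heading',np.degrees(np.arctan2(M[1,0],M[0,0])).round(2))
    if yaw is not None:
        a=np.radians(yaw);W=np.array([[np.cos(a),np.sin(a),0],[np.sin(a),-np.cos(a),0],[0,0,-1]]).T
        W=np.column_stack([[np.cos(a),np.sin(a),0],[np.sin(a),-np.cos(a),0],[0,0,-1]])
        print('rot',R.from_matrix(M.T@W).as_rotvec().round(3),'after-rot d',(W.T@(np.array(p)-s['position'])).round(1))
E
python3 - <<'E'
from h import *
togo([441,-358,24],85.2);c=cal('wrist');cv2.imwrite('pics/w1.png',get_image('wrist'))
E
```

```text
tool d [-54.9  13.3 220.8] x heading 85.19
rot [-0.001 -0.    -0.   ] after-rot d [-54.9  13.1 220.9]
```

View pics/w1.png

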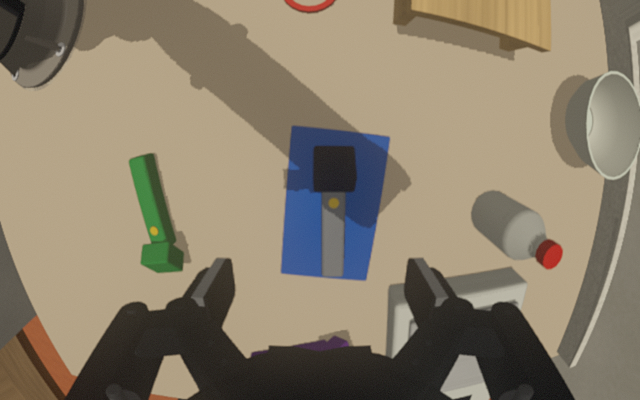

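The wrist view shows the handle running from its rear end at about (332,277) to the head at (334,192), with the mat around it.

```bash
python3 - <<'E'
from h import *
t=cv2.imread('pics/w1.png').astype(int);c=cal('wrist')
m=(abs(t[...,0]-t[...,2])<30)&(t.sum(2)>130);m[:196]=0;m[278:]=0;m[:,:318]=0;m[:,350:]=0
for v in(200,215,230,245,260,270):
    x=np.flatnonzero(m[v]);print(v,x.min(),x.max(),plane(c,((x.min()+x.max())/2,v),34).round(1))
ys=np.flatnonzero(m[:,332]);print(ys.max(),plane(c,(332,ys.max()),34).round(1))
b=t[...,0]>t[...,2]*1.7
q=cv2.boxPoints(cv2.minAreaRect(rect(cv2.morphologyEx(b.astype(np.uint8),cv2.MORPH_CLOSE,np.ones((31,31))))))
print([plane(c,p,4)[:2].round() .tolist() for p in q])
for u,v in((292,126),(389,137),(366,280),(282,272)):print(plane(c,(u,v),4)[:2].round())
E
```

```text
200 322 345 [ 448.1 -327.3   34. ]
215 322 344 [ 446.4 -345.4   34. ]
230 322 344 [ 445.2 -364.2   34. ]
245 322 343 [ 443.3 -383.7   34. ]
260 322 343 [ 442.1 -404.2   34. ]
270 322 342 [ 440.6 -418.4   34. ]
276 [ 440.  -427.2   34. ]
[[366.0, -433.0], [406.0, -241.0], [521.0, -261.0], [498.0, -460.0]]
[ 406. -241.]
[ 521. -262.]
[ 487. -456.]
[ 372. -434.]
```

Call:
{"api": "jog_arm", "payload": {
  "ticks": [
    [85, [-25, 9, 40], [0, 0, 0]],
    [85, [-24, 8, 40], [0, 0, 0]],
    [85, [0, 0, 45], [0, 0, 0]],
    [85, [0, 0, 40], [0, 0, 0]],
    [85, [0, 0, 30], [0, 0, 0]],
    [85, [0, 0, 16], [0, 0, 0]],
    [85, [0, 0, 10], [0, 0, 0]],
    [85, [0, 0, 0], [0, 0, 0]],
    [20, [0, 0, 0], [0, 0, 0]],
    [20, [0, 0, 0], [0, 0, 0]],
    [20, [0, 0, 0], [0, 0, 0]],
    [20, [0, 0, 0], [0, 0, 0]],
    [20, [0, 0, 0], [0, 0, 0]],
    [20, [0, 0, 0], [0, 0, 0]],
    [20, [0, 0, 0], [0, 0, 0]],
    [20, [0, 0, 0], [0, 0, 0]]
  ]
}}

```text
clock: 4.8
position: [447.2, -351.8, 25.3]
eef_rot: [2.307, 2.129, 0.001]
ft_force: [-0.1, 0.8, 5.9]
width: 27.0
finger_force: 60.7
```

```bash
python3 -c "
from h import *
togo([445.5,-353,24],85.3)"
```

```text
tool d [-1.3 -1.6  1.3] x heading 85.41
rot [0.002 0.001 0.002] after-rot d [-1.3 -1.6  1.3]
```

Call:
{"api": "jog_arm", "payload": {
  "ticks": [
    [20, [0, 0, -25], [0, 0, 0]],
    [20, [0, 0, -40], [0, 0, 0]],
    [20, [0, 0, -40], [0, 0, 0]],
    [20, [40, 0, 0], [0, 0, 0]],
    [20, [45, 0, 0], [0, 0, 0]],
    [20, [45, 0, 0], [0, 0, 0]],
    [20, [45, 0, 0], [0, 0, 0]],
    [20, [45, 0, 0], [0, 0, 0]],
    [20, [45, 0, 0], [0, 0, 0]],
    [20, [45, 0, 0], [0, 0, 0]],
    [20, [30, 0, 0], [0, 0, -0.08]],
    [20, [20, 0, 0], [0, 0, -0.08]],
    [20, [10, 0, 0], [0, 0, -0.07]],
    [20, [0, 0, 0], [0, 0, 0]],
    [20, [0, 0, 0], [0, 0, 0]]
  ]
}}

```text
clock: 6.3
position: [472.7, 16.3, 129.1]
eef_rot: [2.051, 2.379, -0.002]
ft_force: [1.5, 0.4, -1.4]
width: 27.0
finger_force: 59.9
```

```bash
python3 - <<'E'
from h import *
print(plane(cal('side'),(256,176),55).round(1))
togo([469,140,131],98.6);c=cal('wrist');im=get_image('wrist');cv2.imwrite('pics/w2.png',im)
np.save('c2.npy',c,allow_pickle=True)
E
```

```text
[442.7 285.3  55. ]
tool d [122.9  14.6  -2. ] x heading 98.46
rot [-0.001  0.001 -0.002] after-rot d [122.8  14.9  -1.9]
```

View pics/w2.png

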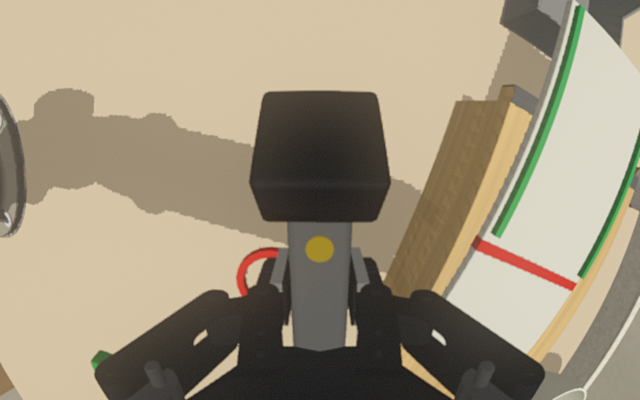

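The wrist view shows the scanner held centrally, with its yellow button at (320,249). The board's stripe runs from (475,242) to (577,288). The barcode is hidden behind the head, so I'm relying on the top and side triangulation.

Call:
{"api": "jog_arm", "payload": {
  "ticks": [
    [20, [35, 4, -1], [0, 0, 0]],
    [20, [40, 4, -1], [0, 0, 0]],
    [20, [30, 4, 0], [0, 0, 0]],
    [20, [15, 0, 0], [0, 0, 0]],
    [20, [2, 0, 0], [0, 0, 0]],
    [20, [0, 0, 0], [0, 0, 0]],
    [20, [0, 0, 0], [0, 0, 0]],
    [20, [0, 0, 0], [0, 0, 0]]
  ]
}}

```text
clock: 7.15
position: [466.9, 138.1, 131.4]
eef_rot: [2.053, 2.378, -0.001]
ft_force: [-0.6, 0.6, -1.3]
width: 26.7
finger_force: 59.8
```

```bash
python3 - <<'E'
from h import *
togo([467,138.5,131],98.5)
s=get_image('side');t=get_image('top')
def cr(im,x0,y0,w,h):return cv2.resize(im[y0:y0+h,x0:x0+w],(400,300),interpolation=cv2.INTER_CUBIC)
cv2.imwrite('pics/aim.png',np.clip(1.4*np.hstack([cr(s,220,130,120,90),cr(t,180,150,120,90)]),0,255).astype(np.uint8))
E
```

```text
tool d [0.4 0.1 0.4] x heading 98.39
rot [ 0.     0.001 -0.002] after-rot d [0.4 0.1 0.4]
```

View pics/aim.png

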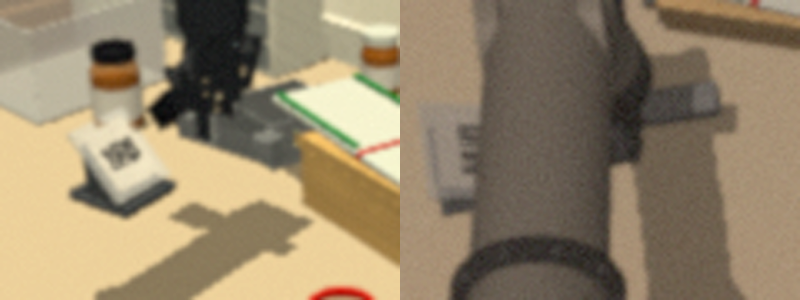

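The side and top crops show the black head pointing at the ticket. I'll check the barcode centre once more from the stored images while holding.

Call:
{"api": "jog_arm", "payload": {
  "ticks": [
    [20, [0, 0, 0], [0, 0, 0]],
    [20, [0, 0, 0], [0, 0, 0]],
    [20, [0, 0, 0], [0, 0, 0]],
    [20, [0, 0, 0], [0, 0, 0]],
    [20, [0, 0, 0], [0, 0, 0]],
    [20, [0, 0, 0], [0, 0, 0]],
    [20, [0, 0, 0], [0, 0, 0]],
    [20, [0, 0, 0], [0, 0, 0]],
    [20, [0, 0, 0], [0, 0, 0]],
    [20, [0, 0, 0], [0, 0, 0]],
    [20, [0, 0, 0], [0, 0, 0]],
    [20, [0, 0, 0], [0, 0, 0]]
  ]
}}

```text
clock: 8.45
position: [466.6, 140.2, 131.3]
eef_rot: [2.049, 2.382, 0.0]
ft_force: [0.1, -0.2, -2.0]
width: 26.4
finger_force: 59.8
```

```bash
python3 - <<'E'
from h import *
L=[]
for n,(x0,y0,x1,y1) in(('side',(246,166,266,187)),('top',(196,186,210,205))):
    t=cv2.imread(f'pics/{n}0.png').sum(2).astype(float)[y0:y1,x0:x1]
    th=(np.percentile(t,5)+np.percentile(t,80))/2
    m=cv2.morphologyEx((t<th).astype(np.uint8),cv2.MORPH_CLOSE,np.ones((3,3)))
    k,lab,st,ce=cv2.connectedComponentsWithStats(m);i=1+st[1:,4].argmax();uv=cv2.minAreaRect(rect(m))[0]
    uv=np.array(uv)+[x0,y0];L.append(ray(cal(n),uv));print(n,uv,st[i],plane(cal(n),uv,55).round(1))
A=[];b=[]
for o,d in L:
    d=d/np.linalg.norm(d);P=np.eye(3)-np.outer(d,d);A.append(P);b.append(P@o)
X=np.linalg.lstsq(np.vstack(A),np.hstack(b),rcond=None)[0];print('tri',X.round(1))
E
```

```text
side [256.00000095 175.5       ] [ 5  6 11  8 57] [445.4 288.8  55. ]
top [201.58823633 193.85294056] [  0   0  11  16 111] [447.6 290.1  55. ]
tri [447.4 290.7  53.7]
```

Barcode triangulates to (447, 290, 54), within 2–3 mm of the aim. Next is the return to the mat.

Call:
{"api": "jog_arm", "payload": {
  "ticks": [
    [20, [-15, 0, 0], [0, 0, 0]],
    [20, [-30, 0, 0], [0, 0, 0]],
    [20, [-40, 0, 0], [0, 0, 0.05]],
    [20, [-40, 0, 0], [0, 0, 0.06]],
    [20, [-40, 0, 0], [0, 0, 0.06]],
    [20, [-40, 0, 0], [0, 0, 0.06]],
    [20, [-45, 0, 0], [0, 0, 0]],
    [20, [-45, 0, 0], [0, 0, 0]],
    [20, [-45, 0, 0], [0, 0, 0]],
    [20, [-45, 0, 0], [0, 0, 0]],
    [20, [-40, 0, 0], [0, 0, 0]],
    [20, [-30, 0, 0], [0, 0, 0]],
    [20, [-15, 0, 0], [0, 0, 0]],
    [20, [0, 0, 0], [0, 0, 0]],
    [20, [0, 0, 0], [0, 0, 0]]
  ]
}}

```text
clock: 9.95
position: [463.0, -326.9, 131.0]
eef_rot: [-2.307, -2.13, -0.001]
ft_force: [0.0, 0.9, -2.2]
width: 26.7
finger_force: 59.8
```

```bash
python3 -c "
from h import *
togo([446.5,-351,26],85.3)"
```

```text
tool d [-25.5 -14.5 104.9] x heading 85.42
rot [-0.    -0.001  0.002] after-rot d [-25.4 -14.5 105. ]
```

Call:
{"api": "jog_arm", "payload": {
  "ticks": [
    [20, [-13, -7, 20], [0, 0, 0]],
    [20, [-12, -7, 35], [0, 0, 0]],
    [20, [0, 0, 30], [0, 0, 0]],
    [20, [0, 0, 10], [0, 0, 0]],
    [20, [0, 0, 5], [0, 0, 0]],
    [20, [0, 0, 4], [0, 0, 0]],
    [20, [0, 0, 0], [0, 0, 0]],
    [20, [0, 0, 0], [0, 0, 0]]
  ]
}}

```text
clock: 10.75
position: [448.0, -351.9, 28.5]
eef_rot: [2.306, 2.13, 0.001]
ft_force: [-0.4, -0.3, -2.3]
width: 26.9
finger_force: 59.7
```

```bash
python3 -c "
from h import *
print(observe()['ft_force']);togo([446.5,-351,25.3],85.3)"
```

```text
[-0.35228676 -0.30997097 -2.3441423 ]
tool d [ 0.8 -1.6  3.2] x heading 85.46
rot [0.002 0.001 0.003] after-rot d [ 0.8 -1.6  3.2]
```

Call:
{"api": "jog_arm", "payload": {
  "ticks": [
    [20, [0, 0, 2], [0, 0, 0]],
    [20, [0, 0, 1], [0, 0, 0]],
    [20, [0, 0, 0], [0, 0, 0]],
    [85, [0, 0, 0], [0, 0, 0]],
    [85, [0, 0, 0], [0, 0, 0]],
    [85, [0, 0, 0], [0, 0, 0]],
    [85, [0, 0, 0], [0, 0, 0]],
    [85, [0, 0, 0], [0, 0, 0]],
    [85, [0, 0, -20], [0, 0, 0]],
    [85, [0, 0, -40], [0, 0, 0]],
    [85, [0, 0, -50], [0, 0, 0]],
    [85, [0, 0, -50], [0, 0, 0]],
    [85, [0, 0, -40], [0, 0, 0]],
    [85, [0, 0, 0], [0, 0, 0]],
    [85, [0, 0, 0], [0, 0, 0]]
  ]
}}

```text
clock: 12.25
position: [447.3, -352.0, 225.2]
eef_rot: [2.307, 2.129, 0.001]
ft_force: [-0.3, -0.2, -1.0]
width: 84.9
finger_force: 0.0
```

```bash
python3 - <<'E'
from h import *
s=observe();print(s['width']);c=cal('wrist');im=get_image('wrist');cv2.imwrite('pics/w3.png',im)
t=im.astype(int)
m=(abs(t[...,0]-t[...,2])<30)&(t.sum(2)>130)&(t.sum(2)<420);m=m.astype(np.uint8);m[:,:280]=0;m[:,380:]=0
q=plane(c,(330,230),34);print(q)
print(s['position'])
E
```

```text
84.92185381753956
[ 455.87544386 -408.13485013   34.        ]
[ 447.30267605 -351.95439715  225.24942628]
```

View pics/w3.png

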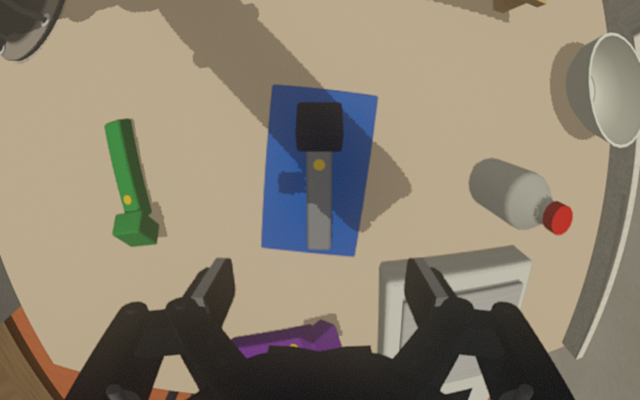

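The wrist view shows the scanner lying flat and centred on the mat: handle (318,250) to (318,150), mat from (262,85) to (378,255). Now to the rib.

Call:
{"api": "jog_arm", "payload": {
  "ticks": [
    [85, [38, 17, 0], [0, 0, 0]],
    [85, [38, 17, 0], [0, 0, 0]],
    [85, [38, 17, 0], [0, 0, 0]],
    [85, [38, 17, 0], [0, 0, 0]],
    [85, [38, 17, 0], [0, 0, 0]],
    [85, [38, 17, 0], [0, 0, 0]],
    [85, [38, 17, 0], [0, 0, 0]],
    [85, [38, 17, 0], [0, 0, 0]],
    [85, [0, 0, 0], [0, 0, -0.14]],
    [85, [0, 0, 0], [0, 0, -0.14]],
    [85, [0, 0, 0], [0, 0, -0.14]],
    [85, [0, 0, 0], [0, 0, -0.14]],
    [85, [0, 0, 0], [0, 0, -0.14]],
    [85, [0, 0, 0], [0, 0, -0.14]],
    [85, [0, 0, 0], [0, 0, -0.14]],
    [85, [0, 0, 0], [0, 0, -0.14]],
    [85, [0, 0, 0], [0, 0, -0.14]],
    [85, [0, 0, 0], [0, 0, -0.15]]
  ]
}}

```text
clock: 14.1
position: [605.4, -59.0, 221.4]
eef_rot: [-0.367, -3.115, 0.0]
ft_force: [0.2, 0.2, -0.1]
width: 85.2
finger_force: 0.0
```

Call:
{"api": "jog_arm", "payload": {
  "ticks": [
    [85, [0, 0, 0], [0, 0, 0]],
    [85, [0, 0, 0], [0, 0, 0]]
  ]
}}

```text
clock: 14.3
position: [605.9, -59.2, 222.5]
eef_rot: [-0.382, -3.115, -0.0]
ft_force: [0.2, -0.5, 0.3]
width: 84.9
finger_force: 0.0
```

```bash
python3 - <<'E'
from h import *
togo([607,-57,117],166.4);c=cal('wrist');im=get_image('wrist');cv2.imwrite('pics/w4.png',im);np.save('c4.npy',c,allow_pickle=True)
E
```

```text
tool d [ -0.9   2.4 105.5] x heading 166.03
rot [-0.    -0.003 -0.007] after-rot d [ -0.5   2.4 105.5]
```

View pics/w4.png

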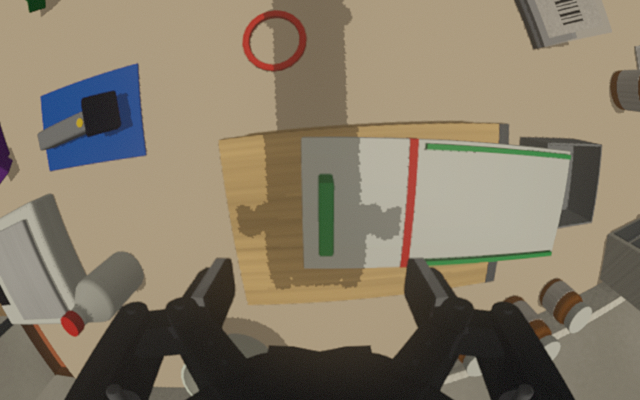

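The wrist view shows the rib at (326,176–255), the stripe from (413,139) to (405,266), and the riser's dark edge visible at (503,131) and (491,272) on either side of the board.

```bash
cat >> h.py <<'E'
def line(P):
    P=np.array(P)[:,:2];c=np.median(P,0);d=np.linalg.svd(P-P.mean(0))[2][0];d*=np.sign(d[0]);return P.mean(0),np.degrees(np.arctan2(d[1],d[0]))
E
python3 - <<'E'
from h import *
t=cv2.imread('pics/w4.png').astype(int);c=np.load('c4.npy',allow_pickle=True).item()
b,g,r=t[...,0],t[...,1],t[...,2]
for v in(126,130,134,138,266,270,274,278):
    u0=492 if v<200 else 478
    print(v,[tuple(x) for x in t[v,u0:u0+26:2]][:13])
def mid(m,v0,v1,u0,u1,z):
    L=[]
    for v in range(v0,v1):
        x=np.flatnonzero(m[v,u0:u1])
        if len(x):L.append(plane(c,(u0+x.mean(),v),z))
    return np.array(L)
S=mid((r>g*1.8)&(r>80),142,262,395,425,98);print('stripe',line(S),S[[0,-1]].round(1).tolist())
Rb=mid((g>r*1.4),182,250,315,340,133);print('rib',line(Rb),plane(c,(326,176),133),plane(c,(326,255),133))
E
```

```text
126 [(np.int64(102), np.int64(152), np.int64(181)), (np.int64(103), np.int64(153), np.int64(182)), (np.int64(102), np.int64(153), np.int64(182)), (np.int64(96), np.int64(141), np.int64(167)), (np.int64(81), np.int64(88), np.int64(93)), (np.int64(81), np.int64(88), np.int64(92)), (np.int64(80), np.int64(89), np.int64(90)), (np.int64(82), np.int64(90), np.int64(91)), (np.int64(88), np.int64(99), np.int64(106)), (np.int64(128), np.int64(155), np.int64(172)), (np.int64(128), np.int64(156), np.int64(172)), (np.int64(128), np.int64(155), np.int64(172)), (np.int64(128), np.int64(156), np.int64(172))]
130 [(np.int64(100), np.int64(149), np.int64(177)), (np.int64(100), np.int64(149), np.int64(178)), (np.int64(101), np.int64(152), np.int64(179)), (np.int64(97), np.int64(144), np.int64(172)), (np.int64(80), np.int64(85), np.int64(88)), (np.int64(82), np.int64(88), np.int64(91)), (np.int64(84), np.int64(90), np.int64(94)), (np.int64(83), np.int64(89), np.int64(93)), (np.int64(91), np.int64(104), np.int64(112)), (np.int64(130), np.int64(157), np.int64(173)), (np.int64(128), np.int64(156), np.int6
[... 3283 characters left out ...]
.int64(165)), (np.int64(81), np.int64(87), np.int64(92)), (np.int64(78), np.int64(85), np.int64(86)), (np.int64(77), np.int64(82), np.int64(83)), (np.int64(76), np.int64(81), np.int64(82)), (np.int64(104), np.int64(125), np.int64(137)), (np.int64(130), np.int64(157), np.int64(174)), (np.int64(129), np.int64(156), np.int64(172)), (np.int64(129), np.int64(155), np.int64(171)), (np.int64(126), np.int64(154), np.int64(171))]
stripe (array([626.60644641,  17.19384593]), np.float64(-13.67410891399217)) [[574.7, 29.9, 98.0], [682.6, 3.5, 98.0]]
rib (array([608.29005551, -55.79809316]), np.float64(-13.647807939051367)) [578.72422102 -48.34595226 133.        ] [640.10241157 -63.09959844 133.        ]
```

```bash
python3 - <<'E'
from h import *
c=np.load('c4.npy',allow_pickle=True).item()
P=np.array([plane(c,p,90) for p in((509,126),(508.7,132),(508.7,138),(496,266),(495.3,270),(494.8,274),(494.4,278))])
E,a=line(P);q=plane(c,(508,124),90);w=plane(c,(494.3,281.5),90);mid=((q+w)/2)[:2]
print('edge',E,a,'corner mid',mid,np.linalg.norm(q-w))
n=np.array([-np.sin(np.radians(a)),np.cos(np.radians(a))]);t=np.array([n[1],-n[0]])
m=np.array([626.6+1.2,17.2]);M=(plane(c,(413,139),98)+plane(c,(405,266),98))[:2]/2
print('mark',M,'out gap',(E-M)@n,'lateral',(M-mid)@t,'n',n)
togo([608.7,-55.8,117],166.35)
E
```

```text
edge [669.56068827 117.84610285] -9.371148544434702 corner mid [661.33568955 119.34979886] 171.01110495266224
mark [630.1586908   16.63503747] out gap 106.27612459056789 lateral -14.035961928356414 n [0.16282915 0.98665428]
tool d [ -1.9   4.  105.9] x heading 166.06
rot [-0.    -0.003 -0.005] after-rot d [ -1.7   4.  105.9]
```

Call:
{"api": "jog_arm", "payload": {
  "ticks": [
    [85, [-2, 4, 20], [0, 0, -0.005]],
    [85, [0, 0, 35], [0, 0, 0]],
    [85, [0, 0, 30], [0, 0, 0]],
    [85, [0, 0, 14], [0, 0, 0]],
    [85, [0, 0, 6], [0, 0, 0]],
    [85, [0, 0, 0], [0, 0, 0]],
    [0, [0, 0, 0], [0, 0, 0]],
    [0, [0, 0, 0], [0, 0, 0]],
    [0, [0, 0, 0], [0, 0, 0]],
    [0, [0, 0, 0], [0, 0, 0]],
    [0, [0, 0, 0], [0, 0, 0]],
    [0, [0, 0, 0], [0, 0, 0]],
    [0, [0, 0, 0], [0, 0, 0]],
    [0, [0, 0, 0], [0, 0, 0]],
    [0, [0, 0, 0], [0, 0, 0]],
    [0, [0, 0, 0], [0, 0, 0]]
  ]
}}

```text
clock: 15.95
position: [610.2, -55.9, 119.9]
eef_rot: [0.369, 3.119, 0.0]
ft_force: [0.2, 0.5, 4.0]
width: 10.6
finger_force: 60.8
```

```bash
python3 -c "
from h import *
print(observe()['moment']);togo([649.1,45.3,117],170.6)"
```

```text
[ 0.07626116  0.08058324 -0.03180718]
tool d [-14.2 107.5   3. ] x heading 166.5
rot [ 0.     0.001 -0.072] after-rot d [-21.9 106.2   2.9]
```

Call:
{"api": "jog_arm", "payload": {
  "ticks": [
    [0, [-1, 4, 0], [0, 0, -0.006]],
    [0, [-2, 8, 0], [0, 0, -0.011]],
    [0, [-2, 10, 0], [0, 0, -0.011]],
    [0, [-2, 10, 0], [0, 0, -0.011]],
    [0, [-2, 10, 0], [0, 0, -0.011]],
    [0, [-2, 10, 0], [0, 0, -0.011]],
    [0, [-2, 10, 0], [0, 0, -0.011]],
    [0, [-2, 10, 0], [0, 0, 0]],
    [0, [-2, 8, 0], [0, 0, 0]],
    [0, [-1, 4, 0], [0, 0, 0]],
    [0, [0, 0, 0], [0, 0, 0]],
    [0, [0, 0, 0], [0, 0, 0]]
  ]
}}

```text
clock: 17.15
position: [643.8, 21.1, 119.9]
eef_rot: [0.258, 3.13, -0.004]
ft_force: [-0.6, -1.7, 5.6]
width: 11.0
finger_force: 61.1
```

```bash
cat > m.py <<'E'
from h import *
togo([649.1,45.3,119],170.6);s=observe();print(s['ft_force'].round(1) if hasattr(s['ft_force'],'round') else s['ft_force'],s['width'])
c=cal('wrist');np.save('c5.npy',c,allow_pickle=True);im=get_image('wrist');cv2.imwrite('pics/w5.png',im)
def px(p):
    T=np.array(c['T']);q=T[:3,:3].T@(np.array(p)-T[:3,3]);th=np.arctan2(np.hypot(q[0],q[1]),q[2]);a=np.arctan2(q[1],q[0]);f=c['K'][0][0]
    return np.round([c['K'][0][2]+f*th*np.cos(a),c['K'][1][2]+f*th*np.sin(a)],1)
n=np.array([.1628,.9867,0]);t=np.array([.9867,-.1628,0]);E=np.array([661.3,119.3,90])
print('edge corners expected px',px(E-85*t),px(E+85*t))
E
python3 m.py
```

```text
tool d [-1.2 24.7  0.9] x heading 170.57
rot [-0.002  0.001 -0.001] after-rot d [-1.3 24.7  0.9]
[-0.6 -1.7  5.6] 11.047312425917095
edge corners expected px [497.8 107.1] [453.7 347.5]
```

View pics/w5.png

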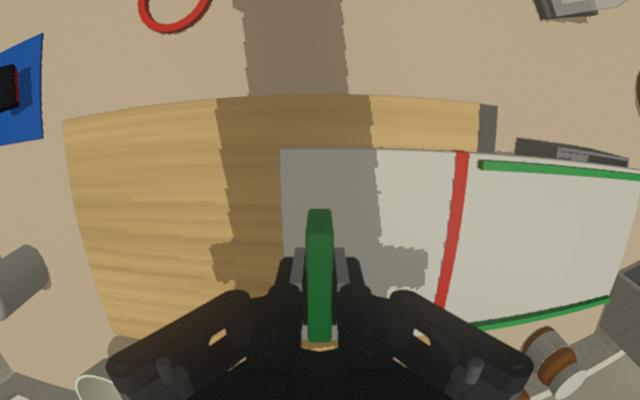

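The wrist view shows the rib gripped at (320,275) and the stripe from (462,153) to (440,305). The dark edge's outer corner is at (497,106), as predicted. I'll measure the remaining gap.

```bash
cat > g.py <<'E'
from h import *
t=cv2.imread('pics/w5.png').astype(int);c=np.load('c5.npy',allow_pickle=True).item()
b,g,r=t[...,0],t[...,1],t[...,2]
n=np.array([.1628,.9867]);tt=np.array([.9867,-.1628])
S=[];W=[]
for v in range(100,300):
    x=np.flatnonzero((r[v,400:560]>g[v,400:560]*1.8)&(r[v,400:560]>80))
    if len(x)>3:S.append(plane(c,(400+x.mean(),v),98))
for v in range(108,148,2):  # outer edge: dark grey -> table
    x=np.flatnonzero((r[v,440:530]-b[v,440:530]<20)&(t[v,440:530].sum(1)<300))
    if len(x)>4:W.append(plane(c,(440+x.max()+.5,v),90))
P,a=line(S);Q,a2=line(W);S=np.array(S)[:,:2];print(len(S),len(W),'stripe ang',a,'edge ang',a2,'edge off vs old',(Q-[661.3,119.3])@n)
d=(np.array([661.3,119.3])-P)@n
print('gap to old edge',d,'gap to seen edge',(Q-P)@n,'near end lateral',((S-[661.3,119.3])@tt)[[0,-1]])
E
python3 g.py
```

```text
149 20 stripe ang -9.337281269592335 edge ang 57.556260214120186 edge off vs old 4.5155148425795835
gap to old edge 25.571666953697942 gap to seen edge 30.087181796277527 near end lateral [-59.21749172  31.69621705]
```

Call:
{"api": "jog_arm", "payload": {
  "ticks": [
    [0, [0, 4, 0], [0, 0, 0]],
    [0, [0, 7, 0], [0, 0, 0]],
    [0, [0, 7, 0], [0, 0, 0]],
    [0, [0, 4, 0], [0, 0, 0]],
    [0, [0, 0, 0], [0, 0, 0]],
    [0, [0, 0, 0], [0, 0, 0]]
  ]
}}

```text
clock: 17.8
position: [647.6, 42.7, 119.9]
eef_rot: [0.259, 3.129, -0.004]
ft_force: [0.3, -2.7, 5.2]
width: 10.7
finger_force: 61.1
```

```bash
python3 m.py; python3 g.py; python3 - <<'E'
from h import *
t=cv2.imread('pics/w5.png').astype(int)
for v in range(104,170,8):print(v,[int(x) for x in t[v,440:530:3].sum(1)])
E
```

```text
tool d [-1.1  2.8  0.9] x heading 170.55
rot [-0.002  0.002 -0.001] after-rot d [-1.1  2.8  0.9]
[ 0.3 -2.7  5.2] 10.697856696393501
edge corners expected px [464.7 102.5] [426.9 350.5]
149 20 stripe ang -9.41176699656595 edge ang 70.164924861614 edge off vs old 12.097668924146404
gap to old edge 3.5571900714138183 gap to seen edge 15.654858995560224 near end lateral [-58.96409401  31.95473492]
104 [469, 444, 276, 278, 284, 283, 289, 279, 381, 478, 477, 476, 479, 478, 480, 478, 478, 477, 476, 481, 477, 476, 476, 475, 478, 478, 478, 477, 477, 476]
112 [450, 382, 279, 290, 282, 282, 282, 282, 402, 478, 478, 472, 479, 477, 478, 475, 478, 479, 476, 476, 475, 475, 478, 480, 479, 479, 480, 479, 480, 477]
120 [452, 400, 282, 283, 286, 286, 282, 277, 445, 480, 482, 477, 478, 476, 479, 476, 479, 476, 477, 477, 480, 472, 478, 480, 476, 480, 477, 475, 477, 477]
128 [447, 325, 284, 275, 279, 283, 281, 269, 471, 475, 473, 477, 477, 476, 476, 481, 476, 477, 480, 475, 477, 478, 479, 470, 476, 478, 475, 476, 477, 474]
136 [472, 277, 276, 278, 279, 279, 281, 278, 479, 473, 476, 478, 474, 475, 480, 476, 477, 478, 482, 327, 256, 284, 347, 368, 397, 451, 469, 477, 475, 483]
144 [474, 304, 285, 282, 278, 276, 285, 305, 481, 480, 480, 477, 476, 475, 479, 484, 476, 476, 481, 226, 207, 207, 211, 198, 211, 215, 204, 209, 219, 208]
152 [490, 476, 465, 451, 438, 363, 279, 252, 248, 265, 350, 341, 323, 332, 327, 333, 335, 370, 335, 225, 214, 207, 204, 196, 207, 208, 209, 210, 211, 214]
160 [543, 544, 544, 543, 538, 411, 299, 300, 301, 289, 536, 543, 525, 283, 292, 326, 291, 355, 427, 446, 471, 461, 460, 516, 535, 541, 541, 542, 546, 545]
168 [539, 538, 545, 546, 548, 347, 309, 301, 297, 352, 545, 542, 526, 270, 225, 290, 295, 296, 293, 297, 290, 296, 294, 294, 297, 298, 294, 296, 297, 300]
```

```bash
sed -i 's/440:530/440:475/g' g.py; python3 g.py
```

```text
149 20 stripe ang -9.41176699656595 edge ang -8.93724805314754 edge off vs old -0.9792423939389931
gap to old edge 3.5571900714138183 gap to seen edge 2.577947677474824 near end lateral [-58.96409401  31.95473492]
```

Call:
{"api": "jog_arm", "payload": {
  "ticks": [
    [0, [0, 2, 0], [0, 0, 0]],
    [0, [0, 1, 0], [0, 0, 0]],
    [0, [0, 0, 0], [0, 0, 0]],
    [0, [0, 0, 0], [0, 0, 0]],
    [0, [0, 0, 0], [0, 0, 0]],
    [0, [0, 0, 0], [0, 0, 0]]
  ]
}}

```text
clock: 18.45
position: [647.8, 44.2, 120.0]
eef_rot: [0.26, 3.13, -0.006]
ft_force: [-1.2, -4.3, 5.6]
width: 11.1
finger_force: 61.2
```

```bash
python3 m.py; python3 g.py; python3 - <<'E'
from h import *
s=get_image('side');t=get_image('top')
a=cv2.resize(s[130:220,260:400],(448,288),interpolation=cv2.INTER_CUBIC);b=cv2.resize(cv2.imread('pics/w5.png')[90:270,340:620],(448,288))
cv2.imwrite('pics/fin.png',np.vstack([a,b]))
E
```

```text
tool d [-1.1  1.3  1. ] x heading 170.49
rot [-0.004  0.001 -0.002] after-rot d [-1.1  1.3  1. ]
[-1.2 -4.3  5.6] 11.111234561568942
edge corners expected px [462.2 102.1] [425.2 350.7]
149 20 stripe ang -9.46555726277427 edge ang -9.826035131985625 edge off vs old -0.9312377139377289
gap to old edge 2.0918654938926178 gap to seen edge 1.160627779954889 near end lateral [-58.88270404  32.0174812 ]
```

View pics/fin.png

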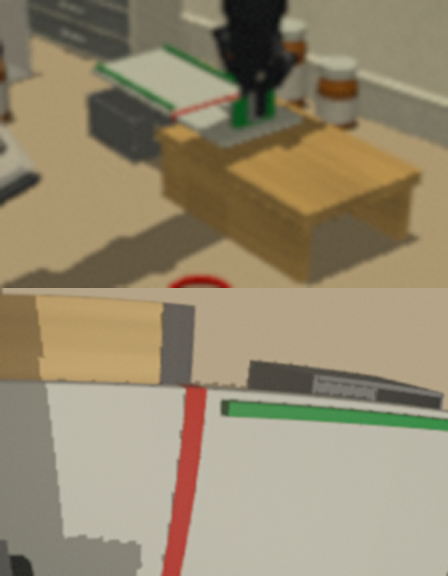

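The crops show the board level on the riser and the red stripe lined up with the dark edge, about 1–2 mm short. One last nudge.

Call:
{"api": "jog_arm", "payload": {
  "ticks": [
    [0, [0, 2, 0], [0, 0, 0]],
    [0, [0, 0, 0], [0, 0, 0]],
    [0, [0, 0, 0], [0, 0, 0]],
    [0, [0, 0, 0], [0, 0, 0]],
    [0, [0, 0, 0], [0, 0, 0]],
    [0, [0, 0, 0], [0, 0, 0]],
    [0, [0, 0, 0], [0, 0, 0]]
  ]
}}

```text
clock: 19.3
position: [648.2, 46.2, 120.0]
eef_rot: [0.26, 3.13, -0.006]
ft_force: [-0.4, -3.9, 5.3]
width: 11.0
finger_force: 61.2
```

```bash
python3 m.py; python3 g.py
```

```text
tool d [-1.  -0.8  1. ] x heading 170.48
rot [-0.004  0.002 -0.002] after-rot d [-1.  -0.8  1. ]
[-0.4 -3.9  5.3] 10.974061804348343
edge corners expected px [458.9 101.7] [422.6 350.9]
149 20 stripe ang -9.496551490658586 edge ang -9.584021300763087 edge off vs old -1.0115012217205517
gap to old edge 0.03326187840724173 gap to seen edge -0.9782393433133114 near end lateral [-58.86319498  32.05564941]
```

```bash
python3 -c "
from workcell import *
print(job_done())"
```

```text
the job is handed in; nothing more can be done
None
```

I aimed the scanner at the barcode for over a second and laid it back on the mat, then handed the job in with the board held at its mark, about 1 mm from the riser's edge by camera; no verdict was returned.

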